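Return the measured bearings to the sample tray

ROBOT

A 6-joint arm with a two-finger parallel gripper is mounted at the origin on the work surface. World frame = base frame: x ahead of the robot, y to its left, z up, the work surface at z = 0. Lengths are in m, angles in degrees, forces in N, time in s.
With the tool pointing down it reaches from about 0.3 to 0.775 m from the base axis. Payload 14.6 kg.
Tool frame: the origin (TCP) lies on the mounting face of the last link; the fingertips stand 199 mm ahead of it and the grasp point (between the pads) lies 180 mm ahead of it; z points along the fingers, y is the line along which they close (so a half turn about z gives the same grasp; the last joint's range is limited). The gripper opens to 94 mm and grips with 3 to 60 N. Pads are 16 mm wide; open, the fingers measure 119 mm over their backs; the gripper's body (75 mm by 177 mm) begins 78 mm behind the grasp point.
Start: joints at [-72.857, 17.183, 87.147, -0, 75.671, -3.816], TCP at [0.197, -0.514, 0.405] pointing down, gripper open.
Joint ranges: [-173.82, 173.82], [-45.26, 126.66], [13.44, 144.39], [-59.66, 239.66], [0, 175.72], [-146.38, 146.38]. Speed limits (degrees/s): [127.2, 127.2, 147.25, 180, 180, 180].

INTERFACE

Orientations are given as a 3x3 rotation matrix whose columns are the frame's x, y, z axes.
In Python, from station import r gives the robot as it stands. The module is installed in compiled form; this text tells all that it offers.
- The arm moves only by the shell command python3 -m creep 'ROWS' [OPENING]. ROWS is JSON, one flat list of numbers, 4 for each row, row after row: the shift along the tool's x, y, z in units of 0.12 m (1.0 is 0.12 m), then the turn about the tool's z in units of pi/2 rad (1.0 is pi/2 rad). A call has 1 to 20 rows; each row is the pose to reach, as a shift and turn from the pose commanded when the call began, along the tool's axes at that moment; what a row does not reach only later rows make up. A row lasts 1/10 s, in which the tool goes at most 50 mm and 8.59 degrees, less where a joint would pass 70% of its speed; a pose out of reach is approached as far as the arm can. A call with a number of a shift or a turn outside -1 to 1 is refused whole. A call with a gripper value outside its range is refused whole. OPENING is the gripper command: -1 is shut, 1 is fully open, values between are in proportion, set as the call begins (- or left out, the last holds). The fingers move at their own pace and stop on an object; the grip force is fixed at half the most. Time passes only in rows, so rows that repeat a pose let the fingers close. It gives the time, the measured TCP pose, the force, the opening and the grip force at its end, in the units of the state.
- r.observe(): the state, without advancing time (a new reading comes with each control period).
- r.capture(name): name is "side" or "top"; returns the picture (400x640x3 uint8, red, green, blue); there is no depth.
- r.get_calibration(name): a dict with "fx", "fy", "cx", "cy" (pixels), "k1" (the pictures are not rectified: a ray, as slopes to the right and down, at radius r is drawn at 1 + k1 r^2 times it, then the intrinsics apply), "xyz" and "attitude" of the camera in the world. Camera axes: x right, y down, z forward; pixel columns grow to the right and rows downward; lengths in m; the calibration is good to about 2 mm. A picture is of the moment at which its call begins. get_calibration takes no time and is no camera call.
- r.job_done(): hands the job in; it is judged then, once.
Trained networks look in the newest picture that a camera, given by its name, has taken for a name from the list of things; names that differ only in an ending like _2 or _b are one class to them, and where a whole thing is asked for, a point or a joint stands for the part that bears it (a point fixed in the world has none). Each returns a list of dicts, best first, with "confidence" (0 to 1); they miss things now and then, are a little off and sometimes report something else, mostly with a low value. They report only what shows in the picture. A call takes as long as a camera call. They do not tell look-alikes from the thing itself.
- r.boxes_of(camera, label): "extent" ([left, top, width, height] in pixels, round what is visible of it).
- r.cut_out(camera, label): "mask" (400x640 bool, what is visible of it) and "extent" ([left, top, width, height] in pixels, round what is visible of it).
The state is a dict: "time": time; "joint_positions": joint angles; "qd": joint speeds; "tau": joint torques, N m; "eef_pos": TCP position; "eef_rot": TCP orientation; "contact_force": force on the tool from outside, world axes, zero at the start; "torque": the same for the moment, N m; "opening": finger opening in m; "finger_force": force on a finger pad.
Only numpy, scipy, OpenCV 4.12 (cv2) and the standard library are available. Lean on these libraries where they do the work, as an engineer would, in place of code of your own. Each camera call takes 0.05 s, during which the arm holds its last target. There are 200 camera calls.

TASK

The four ball bearings on the bench have been measured: put each one back in the sample tray, lying flat in the recess of the insert made for its diameter, the same face up as it lies now. They are precision parts, so set them down gently rather than dropping them. The two plain steel setting rings look similar but do not belong in the tray: leave them where they lie.

Things in the scene. Friction and masses are not known exactly. Their poses are not given: they have to be found in the camera images.
- bearing_62: The largest ball bearing: bright steel outer and inner ring, 9 steel balls in a black cage showing between them. Outside diameter 62 mm, bore 25 mm, 24 mm thick. Lies flat on the bench, loose. Origin: centre of its underside, z up along its axis; round, so x and y do not matter.
- bearing_52: The second largest ball bearing: bright steel outer and inner ring, 8 steel balls in a black cage showing between them. Outside diameter 52 mm, bore 20 mm, 21 mm thick. Lies flat on the bench, loose. Origin: centre of its underside, z up along its axis; round, so x and y do not matter.
- bearing_42: The third largest ball bearing: bright steel outer and inner ring, 8 steel balls in a black cage showing between them. Outside diameter 42 mm, bore 15 mm, 17 mm thick. Lies flat on the bench, loose. Origin: centre of its underside, z up along its axis; round, so x and y do not matter.
- bearing_32: The smallest ball bearing: bright steel outer and inner ring, 7 steel balls in a black cage showing between them. Outside diameter 32 mm, bore 12 mm, 14 mm thick. Lies flat on the bench, loose. Origin: centre of its underside, z up along its axis; round, so x and y do not matter.
- ring_62: Look-alike, not for the tray: plain solid steel setting ring, no balls, outside diameter 62 mm, bore 38 mm, 24 mm thick, lying flat on the bench, loose. Origin: centre of its underside, z up.
- ring_42: Look-alike, not for the tray: plain solid steel setting ring, no balls, outside diameter 42 mm, bore 24 mm, 17 mm thick, lying flat on the bench, loose. Origin: centre of its underside, z up. Bearings, rings, a grey lobed knob and a dark stepped arbor (both under 40 mm tall) are scattered with at least 25 mm of free bench between them.
- insert_62: Fixed off-white insert, 88 x 88 x 10 mm, for the 62 mm bearing: one round recess in its middle, 70 mm in diameter, 5 mm deep, dark grey floor, 3 mm chamfer round the mouth. Origin: centre of its underside, 3 mm above the bench; recess floor 5 mm and top 10 mm above it; x, y along its sides, z up. One of four, 2 by 2 at 90 mm in a fixed tray, rim 12 mm high.
- insert_52: Fixed off-white insert, 88 x 88 x 10 mm, for the 52 mm bearing: one round recess in its middle, 60 mm in diameter, 5 mm deep, dark grey floor, 3 mm chamfer round the mouth. Origin: centre of its underside, 3 mm above the bench; recess floor 5 mm and top 10 mm above it; x, y along its sides, z up.
- insert_42: Fixed off-white insert, 88 x 88 x 10 mm, for the 42 mm bearing: one round recess in its middle, 50 mm in diameter, 5 mm deep, dark grey floor, 3 mm chamfer round the mouth. Origin: centre of its underside, 3 mm above the bench; recess floor 5 mm and top 10 mm above it; x, y along its sides, z up.
- insert_32: Fixed off-white insert, 88 x 88 x 10 mm, for the 32 mm bearing: one round recess in its middle, 40 mm in diameter, 5 mm deep, dark grey floor, 3 mm chamfer round the mouth. Origin: centre of its underside, 3 mm above the bench; recess floor 5 mm and top 10 mm above it; x, y along its sides, z up.
Things that resemble listed ones, but are neither listed nor needed, are in the scene too. Leave any orange or turquoise look-alike of the ring_62 alone. Leave any blue look-alike of the insert_42 alone.

How it is judged (in metres and radians):
At the end, for the whole second after the job is handed in: Each bearing lies flat (0.08 rad), same face up, at rest and released in the recess of its own insert: centre within 8 mm of the insert's centre, underside within 2.5 mm of the recess floor. Both plain rings lie flat within 20 mm of where they started (horizontal distance between bearing_62 and insert_62 below 0.008 m and z of bearing_62 in the frame of insert_62 between 0.003 and 0.0075 m and angle between each of bearing_62, bearing_52, bearing_42, bearing_32, ring_62, ring_42's own z axis and vertical below 0.08 rad and linear speed of each of bearing_62, bearing_52, bearing_42, bearing_32 below 0.02 m/s and contact force between each of bearing_62, bearing_52, bearing_42, bearing_32 and the fingers below 0.05 N and horizontal distance between bearing_52 and insert_52 below 0.008 m and z of bearing_52 in the frame of insert_52 between 0.003 and 0.0075 m and horizontal distance between bearing_42 and insert_42 below 0.008 m and z of bearing_42 in the frame of insert_42 between 0.003 and 0.0075 m and horizontal distance between bearing_32 and insert_32 below 0.008 m and z of bearing_32 in the frame of insert_32 between 0.003 and 0.0075 m and distance of each of ring_62, ring_42 from where it was at the start of the episode below 0.02 m); the robot touches nothing.
It fails at once if A bearing is dropped (faster than 0.7 m/s less than 30 mm above the bench) ((height (world z) of bearing_62 below 0.03 m and linear speed of bearing_62 above 0.7 m/s) or (height (world z) of bearing_52 below 0.03 m and linear speed of bearing_52 above 0.7 m/s) or (height (world z) of bearing_42 below 0.03 m and linear speed of bearing_42 above 0.7 m/s) or (height (world z) of bearing_32 below 0.03 m and linear speed of bearing_32 above 0.7 m/s)).
It fails at once if A plain setting ring is moved more than 20 mm from its place (distance of any of ring_62, ring_42 from where it was at the start of the episode above 0.02 m).
It also fails if it takes over 104 s, if anything falls off the work surface, if the arm or the gripper's body presses on something with over 40 N, if the wrist force passes 120 N, or if a joint passes its speed limit or range.

## Working session

There is one attempt and no reset: what is moved stays moved. The work goes in short steps, Python scripts to look and compute and a shell command to move; the robot and the scene stay as the last step left them, time stands still between calls to the robot, and variables do not carry over. Pictures are saved under pics/ and viewed, at most 14 in all, crops included, and the job is handed in when it is done.

```bash
mkdir -p pics; cat > h.py <<'E'
import numpy as np, cv2
from station import r
def ray(cam,u,v):
    c=r.get_calibration(cam)
    x=(u-c["cx"])/c["fx"]; y=(v-c["cy"])/c["fy"]
    K=np.array([[c["fx"],0,c["cx"]],[0,c["fy"],c["cy"]],[0,0,1.]])
    p=cv2.undistortPoints(np.array([[[u,v]]],float),K,np.array([c["k1"],0,0,0.]))[0,0]
    return np.array(c["xyz"]),np.array(c["attitude"])@np.array([p[0],p[1],1])
def at(cam,u,v,z):
    o,d=ray(cam,u,v); return o+d*(z-o[2])/d[2]
def snap(cam,name):
    im=r.capture(cam); cv2.imwrite(f"pics/{name}.png",im[:,:,::-1]); return im
E
python3 - <<'E'
from h import *
for c in("top","side"):
    snap(c,c+"0"); print(r.get_calibration(c))
    for l,z in [("bearing_62",.024),("bearing_52",.021),("bearing_42",.017),("bearing_32",.014),("ring_62",.024),("ring_42",.017),("insert_62",.013),("insert_52",.013),("insert_42",.013),("insert_32",.013)]:
        for b in r.boxes_of(c,l)[:5]:
            e=b["extent"]; u,v=e[0]+e[2]/2,e[1]+e[3]/2
            print(c,l,round(b["confidence"],2),np.round(e),np.round(at(c,u,v,z)[:2],3))
o=r.observe();print(o["time"],o["eef_pos"],o["eef_rot"],o["opening"])
E
```

```text
{'fx': 376.12708838090845, 'fy': 376.12708838090845, 'cx': 320.06809974547025, 'cy': 199.1372301669211, 'k1': -0.04000640676212506, 'xyz': array([ 0.37918635, -0.04860246,  0.85981575]), 'attitude': array([[-0.0073657 , -0.9961817 ,  0.08699286],
       [-0.99997052,  0.00714913, -0.0028008 ],
       [ 0.00216818, -0.08701093, -0.996205  ]])}
top bearing_62 0.86 [458. 182.  18.  22.] [ 0.465 -0.383]
top bearing_62 0.66 [451. 134.  26.  22.] [ 0.572 -0.38 ]
top bearing_62 0.64 [405. 138.  31.  27.] [ 0.56 -0.28]
top bearing_62 0.54 [415. 200.  10.  15.] [ 0.431 -0.275]
top bearing_52 0.86 [458. 182.  18.  22.] [ 0.465 -0.385]
top bearing_52 0.66 [451. 134.  26.  22.] [ 0.572 -0.381]
top bearing_52 0.64 [405. 138.  31.  27.] [ 0.56  -0.281]
top bearing_52 0.54 [415. 200.  10.  15.] [ 0.431 -0.276]
top bearing_42 0.86 [458. 182.  18.  22.] [ 0.466 -0.386]
top bearing_42 0.66 [451. 134.  26.  22.] [ 0.573 -0.382]
top bearing_42 0.64 [405. 138.  31.  27.] [ 0.561 -0.282]
top bearing_42 0.54 [415. 200.  10.  15.] [ 0.431 -0.277]
top bearing_32 0.86 [458. 182.  18.  22.] [ 0.466 -0.387]
top
[... 3937 characters left out ...]
 [308. 126.  41.  26.] [0.545 0.144]
side insert_42 0.84 [213. 125.  26.  32.] [0.286 0.228]
side insert_42 0.76 [260. 118.  40.  31.] [0.429 0.209]
side insert_42 0.63 [289. 109.  42.  24.] [0.523 0.23 ]
side insert_32 0.94 [273. 137.  45.  30.] [0.447 0.121]
side insert_32 0.87 [308. 126.  41.  26.] [0.545 0.144]
side insert_32 0.84 [213. 125.  26.  32.] [0.286 0.228]
side insert_32 0.76 [260. 118.  40.  31.] [0.429 0.209]
side insert_32 0.63 [289. 109.  42.  24.] [0.523 0.23 ]
1.1 [ 0.19673456 -0.5135976   0.40465242] [[ 9.33833997e-01  3.57706677e-01  4.49020118e-06]
 [ 3.57706677e-01 -9.33833996e-01 -1.61268492e-05]
 [-1.57557915e-06  1.66659750e-05 -1.00000000e+00]] 0.09443121596586608
```

```bash
python3 - <<'E'
import cv2
a=cv2.imread("pics/top0.png")[100:310,290:500]; b=cv2.imread("pics/top0.png")[120:320,150:290]
cv2.imwrite("pics/c1.png",cv2.resize(a,(600,600),interpolation=cv2.INTER_CUBIC))
c=cv2.imread("pics/side0.png")[95:355,190:490]
cv2.imwrite("pics/c3.png",cv2.resize(c,(690,598),interpolation=cv2.INTER_CUBIC))
cv2.imwrite("pics/c2.png",cv2.resize(b,(420,600),interpolation=cv2.INTER_CUBIC))
E
```

```text
(no output)
```

View pics/c1.png

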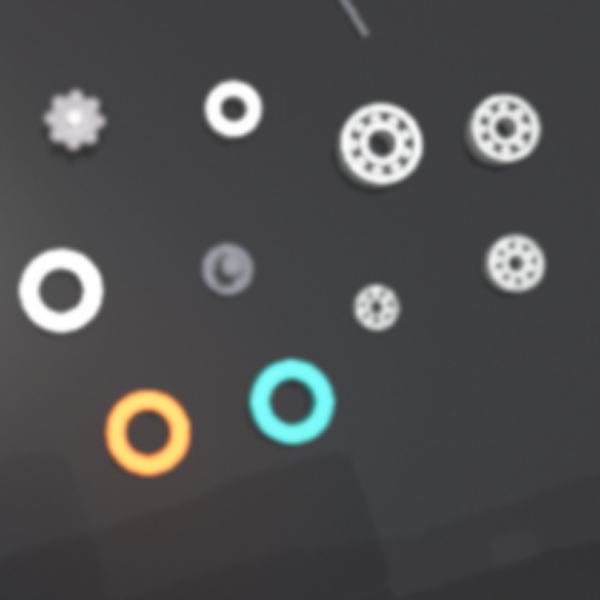

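View pics/c3.png

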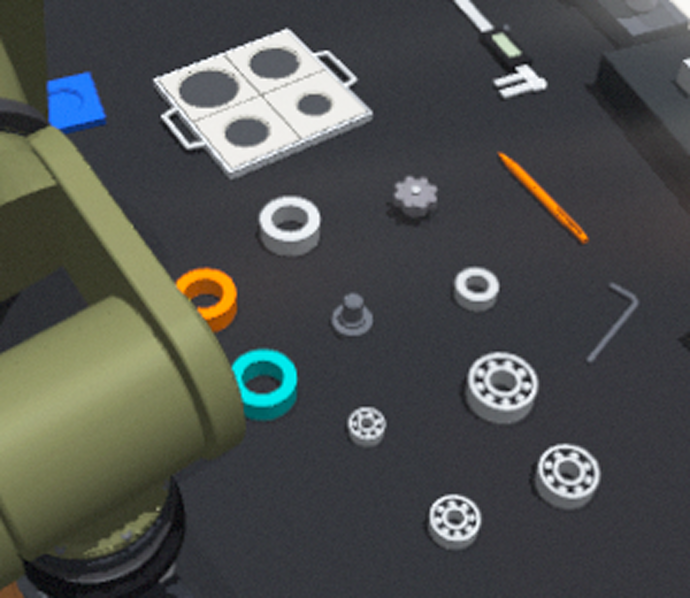

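View pics/c2.png

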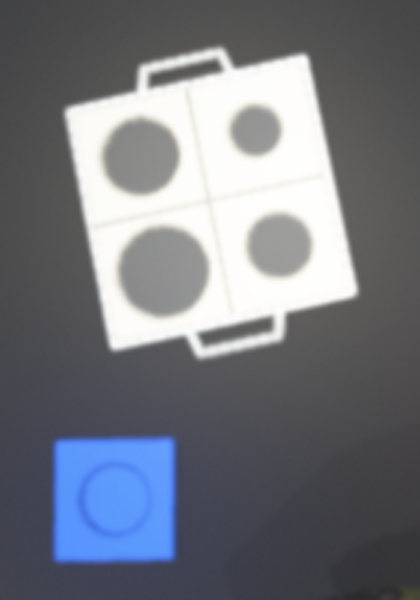

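Top view (full px): bearing 62 at (423,150), 52 at (467,145), 42 at (471,192), 32 at (422,207). Recess 62 is at (205,210), 52 at (197,172), 42 at (243,202), 32 at (235,163). The plain rings are at (372,138) and (311,202); the blue, orange and turquoise parts are the look-alikes. Next I refine these positions.

```bash
cat > m.py <<'E'
from h import *
def blob(im,u,v,inv,rad):
    # ellipse of the outer contour of the thresholded blob near (u,v)
    s=8; w=int(rad); u0,v0=int(u)-w,int(v)-w
    g=cv2.cvtColor(im[v0:v0+2*w,u0:u0+2*w],cv2.COLOR_RGB2GRAY)
    g=cv2.resize(g,None,fx=s,fy=s,interpolation=cv2.INTER_CUBIC)
    _,b=cv2.threshold(g,0,255,cv2.THRESH_OTSU+(cv2.THRESH_BINARY_INV if inv else 0))
    cs,_=cv2.findContours(b,cv2.RETR_EXTERNAL,cv2.CHAIN_APPROX_NONE)
    c=max(cs,key=cv2.contourArea); h=cv2.convexHull(c)
    e=cv2.fitEllipse(h); f=lambda q:(q+.5)/s-.5
    return f(e[0][0])+u0,f(e[0][1])+v0,e[1][0]/s,e[1][1]/s
E
python3 - <<'E'
from m import *
t=cv2.imread("pics/top0.png")[:,:,::-1].copy(); s=cv2.imread("pics/side0.png")[:,:,::-1].copy()
k=2.3
S=lambda a,b:(a/k+190,b/k+95)
L={"b62":((423.4,150.4),S(502,381),.024,0,19),"b52":((467,144.8),S(568,470),.021,0,16),"b42":((470.6,192.4),S(455,515),.017,0,14),"b32":((422,207.5),S(366,422),.014,0,11),
"i62":((204.7,210.3),S(208,89),.009,1,18),"i52":((197,172),S(274,63),.009,1,15),"i42":((243.3,201.7),S(247,132),.009,1,13),"i32":((235,163.3),S(315,104),.009,1,11),
"r62":((311,202),S(289,219),.024,0,19),"r42":((372,138),S(477,285),.017,0,14)}
for n,(a,b,z,i,rad) in L.items():
    e=blob(t,*a,i,rad); f=blob(s,*b,i,rad)
    print(n,np.round(e,1),np.round(at("top",e[0],e[1],z)[:2],4),np.round(f,1),np.round(at("side",f[0],f[1],z)[:2],4))
E
```

```text
b62 [423.  149.8  28.4  29.1] [ 0.5627 -0.2851] [408.3 260.5  25.1  30.7] [ 0.5635 -0.2859]
b52 [466.3 144.4  23.7  24.7] [ 0.5757 -0.3862] [437.  299.5  23.1  27.6] [ 0.5766 -0.3869]
b42 [470.  191.7  19.7  20.5] [ 0.4673 -0.3915] [387.5 319.8  20.3  22.9] [ 0.4681 -0.3921]
b32 [421.3 207.2  15.6  16.1] [ 0.4332 -0.2798] [349.1 278.8  14.7  16.4] [ 0.4342 -0.2803]
i62 [204.  210.   29.9  30.3] [0.4306 0.213 ] [280.2 133.3  16.2  25.9] [0.4318 0.2141]
i52 [196.4 171.7  25.2  25.8] [0.5187 0.2322] [308.8 122.1  13.3  21.7] [0.5198 0.2338]
i42 [242.6 201.3  21.2  21.6] [0.4497 0.125 ] [296.9 152.1  12.6  19.5] [0.4514 0.1264]
i32 [234.7 163.   16.7  16.8] [0.5381 0.1442] [326.2 140.    9.7  15.1] [0.5395 0.1459]
r62 [310.9 201.2  29.2  29.4] [ 0.4477 -0.0306] [315.6 189.8  19.8  26.4] [ 0.4486 -0.0309]
r42 [371.3 137.6  19.7  19.9] [ 0.5932 -0.1691] [397.  218.3  14.8  19.2] [ 0.5943 -0.1694]
```

```bash
python3 -m creep '[0,0,0,0.1,0,0,0,0.2,0,0,0,0.2329,0,0,0,0.2329]' 0.8; python3 -c "
from h import *
o=r.observe();print(o['time'],o['eef_pos'],o['eef_rot'],o['joint_positions'],o['opening'])"
```

```text
time: 1.5
eef_pos: [0.1967, -0.5136, 0.4046]
eef_rot: [[1.0, -0.001, -0.0], [-0.001, -1.0, 0.0], [-0.0, -0.0, -1.0]]
contact_force: [-0.8, -0.8, -0.1]
opening: 0.0845
finger_force: 0.0
1.5 [ 0.1967143  -0.51359778  0.40464094] [[ 9.99999534e-01 -9.65658955e-04 -1.30628814e-05]
 [-9.65658207e-04 -9.99999532e-01  5.71169469e-05]
 [-1.31180307e-05 -5.71043060e-05 -9.99999998e-01]] [-7.28582999e+01  1.71823254e+01  8.71483889e+01  2.57343858e-04
  7.56726335e+01  1.71969646e+01] 0.08453935594535171
```

```bash
python3 -m creep '[0.3,-0.15,0.1,0,0.65,-0.3,0.25,0,1,-0.5,0.4,0]' 0.5 >/dev/null; python3 -m creep '[0.35,-0.2,0.15,0,0.7,-0.4,0.3,0,1,-0.5,0.4,0]' >/dev/null;  python3 -m creep '[0.2,-0.015,0.25,0,0.258,-0.015,0.34,0,0.258,-0.015,0.34,0,0.258,-0.015,0.34,0]'
```

```text
time: 2.5
eef_pos: [0.4657, -0.3932, 0.2692]
eef_rot: [[1.0, 0.0, 0.0], [0.0, -1.0, -0.0], [0.0, 0.0, -1.0]]
contact_force: [0.3, -0.2, -0.2]
opening: 0.0704
finger_force: 0.0
```

```bash
python3 -m creep '[0,0,0.2,0,0,0,0.35,0,0,0,0.45,0,0,0,0.5,0,0,0,0.5,0,0,0,0.5,0]'; python3 -m creep '[0,0,0,0,0,0,0,0,0,0,0,0,0,0,0,0,0,0,0,0,0,0,0,0,0,0,0,0,0,0,0,0]' -1
```

```text
time: 3.1
eef_pos: [0.4664, -0.3929, 0.2094]
eef_rot: [[1.0, -0.0, 0.001], [-0.0, -1.0, -0.001], [0.001, 0.001, -1.0]]
contact_force: [0.8, 0.4, 0.4]
opening: 0.0706
finger_force: 0.0
time: 3.9
eef_pos: [0.4664, -0.3925, 0.2086]
eef_rot: [[1.0, 0.0, 0.0], [0.0, -1.0, 0.0], [0.0, -0.0, -1.0]]
contact_force: [-0.2, 0.1, 3.5]
opening: 0.0407
finger_force: 30.0
```

```bash
python3 - <<'E'
from h import *
im=snap("side","s1"); cv2.imwrite("pics/s1c.png",cv2.resize(im[180:360,290:490],(667,600),interpolation=cv2.INTER_CUBIC))
E
```

```text
(no output)
```

View pics/s1c.png

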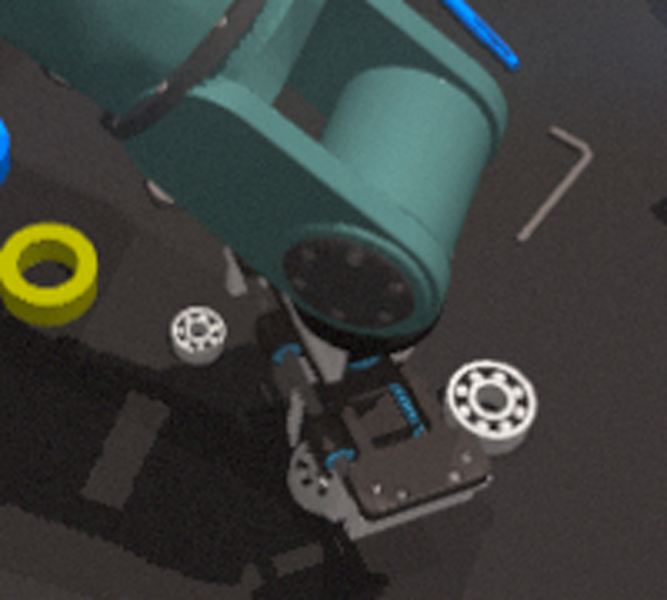

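The 42 bearing is held: opening is 40.7 mm and grip force 30 N. Its neighbours have not moved. Next I lift it and carry it to insert_42.

```bash
python3 -m creep '[0,0,-0.1,0,0,0,-0.25,0,0,0,-0.4,0,0,-0.1,-0.5,0,0,-0.3,-0.5,0,0,-0.6,-0.5,0,0,-0.9,-0.5,0,0,-1,-0.5,0]' | grep -E "opening|finger|contact"
python3 -m creep '[0,-0.3,0,0,0,-0.6,0,0,0,-0.9,0,0,0,-1,0,0]' >/dev/null
python3 -m creep '[0,-0.3,0,0,0,-0.6,0,0,0,-0.9,0,0,0,-1,0,0]' >/dev/null
python3 -m creep '[0,-0.3,0,0,0,-0.6,0,0,0,-0.9,0,0,0,-1,0,0]' >/dev/null
python3 -m creep '[-0.13,-0.2,0,0,-0.13,-0.3,0,0,-0.13,-0.318,0,0,-0.13,-0.318,0,0,-0.13,-0.318,0,0]'
```

```text
contact_force: [-0.1, -0.0, -1.2]
opening: 0.0404
finger_force: 30.0
time: 6.45
eef_pos: [0.4513, 0.1247, 0.2684]
eef_rot: [[1.0, -0.001, 0.0], [-0.001, -1.0, -0.0], [0.0, 0.0, -1.0]]
contact_force: [0.0, 0.2, -2.9]
opening: 0.0405
finger_force: 30.0
```

```bash
python3 -m creep '[-0.017,-0.008,0.15,0,-0.017,-0.008,0.28,0,-0.017,-0.008,0.36,0,-0.017,-0.008,0.4,0,-0.017,-0.008,0.42,0,-0.017,-0.008,0.43,0,-0.017,-0.008,0.435,0,-0.017,-0.008,0.435,0,-0.017,-0.008,0.435,0]'
```

```text
time: 7.35
eef_pos: [0.4489, 0.1266, 0.2166]
eef_rot: [[1.0, -0.0, 0.001], [-0.0, -1.0, 0.0], [0.001, -0.0, -1.0]]
contact_force: [-0.7, 0.2, 1.6]
opening: 0.0407
finger_force: 30.0
```

```bash
python3 -m creep '[0,0,0,0,0,0,0,0,0,0,0,0,0,0,0,0]' 0.2;  python3 -m creep '[0,0,-0.1,0,0,0,-0.25,0,0,0,-0.4,0,0,0.2,-0.45,0,0,0.5,-0.45,0,0,0.9,-0.45,0,0,1,-0.45,0]' >/dev/null
python3 -m creep '[0,0.35,0,0,0,0.7,0,0,0,1,0,0]' 0.2 >/dev/null
python3 -m creep '[0,0.35,0,0,0,0.7,0,0,0,1,0,0]' >/dev/null
python3 -m creep '[-0.06,0.2,0,0,-0.128,0.36,0,0,-0.128,0.385,0,0,-0.128,0.385,0,0,-0.128,0.385,0,0]'
python3 - <<'E'
from h import *
im=snap("top","t1"); cv2.imwrite("pics/t1c.png",cv2.resize(im[120:320,150:290],(420,600),interpolation=cv2.INTER_CUBIC)[:,:,::-1])
E
```

```text
time: 7.75
eef_pos: [0.4488, 0.1266, 0.2163]
eef_rot: [[1.0, 0.0, 0.0], [0.0, -1.0, 0.0], [0.0, -0.0, -1.0]]
contact_force: [0.2, 0.3, -0.6]
opening: 0.0562
finger_force: 0.0
time: 9.55
eef_pos: [0.4338, -0.2788, 0.2705]
eef_rot: [[1.0, 0.001, 0.0], [0.001, -1.0, 0.0], [0.0, -0.0, -1.0]]
contact_force: [-0.1, 0.3, 0.0]
opening: 0.0566
finger_force: 0.0
```

View pics/t1c.png

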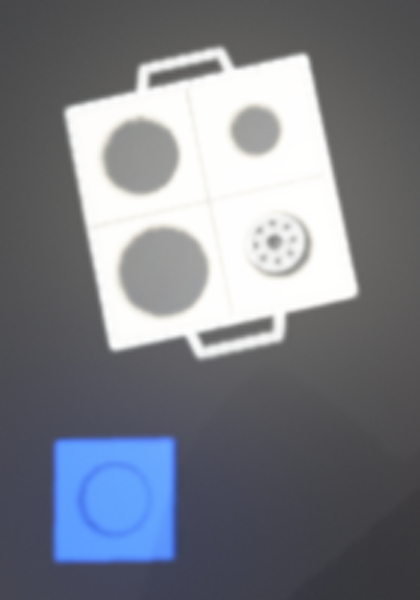

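Bearing 42 sits in its recess at crop (277,242). Its recess centre is (280,245), and the offset matches parallax. Next is bearing 32.

```bash
python3 -m creep '[0,0.01,0.2,0,0,0.01,0.35,0,0,0.01,0.45,0,0,0.01,0.52,0,0,0.01,0.525,0,0,0.01,0.525,0,0,0.01,0.525,0]'; python3 -m creep '[0,0,0,0,0,0,0,0,0,0,0,0,0,0,0,0,0,0,0,0,0,0,0,0,0,0,0,0]' -1
```

```text
time: 10.3
eef_pos: [0.4336, -0.2809, 0.2079]
eef_rot: [[1.0, -0.0, 0.001], [-0.0, -1.0, -0.001], [0.001, 0.001, -1.0]]
contact_force: [0.1, -0.3, 0.4]
opening: 0.0562
finger_force: 0.0
time: 11.0
eef_pos: [0.4334, -0.2809, 0.2074]
eef_rot: [[1.0, 0.0, 0.0], [0.0, -1.0, -0.0], [0.0, 0.0, -1.0]]
contact_force: [-2.3, 0.5, 4.2]
opening: 0.0306
finger_force: 30.0
```

```bash
python3 -m creep '[0,0,-0.1,0,0,0,-0.25,0,0,0,-0.4,0,0,-0.1,-0.5,0,0.05,-0.3,-0.5,0,0.1,-0.6,-0.5,0,0.2,-0.9,-0.5,0,0.25,-1,-0.5,0]' | grep -E "opening|finger|contact"
python3 -m creep '[0.1,-0.3,0,0,0.2,-0.6,0,0,0.25,-0.9,0,0,0.25,-1,0,0]' >/dev/null
python3 -m creep '[0.1,-0.3,0,0,0.2,-0.6,0,0,0.25,-0.9,0,0,0.25,-1,0,0]' >/dev/null
python3 -m creep '[0.05,-0.2,0,0,0.1,-0.4,0,0,0.126,-0.53,0,0,0.126,-0.55,0,0,0.126,-0.55,0,0,0.126,-0.55,0,0]'
```

```text
contact_force: [-0.4, -1.3, -0.8]
opening: 0.0308
finger_force: 30.0
time: 13.2
eef_pos: [0.5385, 0.1442, 0.2672]
eef_rot: [[1.0, -0.001, -0.0], [-0.001, -1.0, -0.0], [-0.0, 0.0, -1.0]]
contact_force: [-0.1, -0.8, -0.6]
opening: 0.0308
finger_force: 30.0
```

```bash
python3 -m creep '[0,-0.005,0.15,0,0,-0.005,0.28,0,0,-0.005,0.36,0,0,-0.005,0.4,0,0,-0.005,0.42,0,0,-0.005,0.43,0,0,-0.005,0.435,0,0,-0.005,0.435,0,0,-0.005,0.435,0]'
```

```text
time: 14.1
eef_pos: [0.5386, 0.1458, 0.2154]
eef_rot: [[1.0, 0.0, 0.001], [0.0, -1.0, 0.0], [0.001, -0.0, -1.0]]
contact_force: [0.2, -1.2, 1.5]
opening: 0.0307
finger_force: 30.0
```

```bash
python3 -m creep '[0,0,0,0,0,0,0,0,0,0,0,0,0,0,0,0]' 0.02|grep -E "open|fin";  python3 -m creep '[0,0,-0.1,0,0,0,-0.25,0,0,0,-0.4,0,0,0.2,-0.45,0,0,0.5,-0.45,0,0,0.9,-0.45,0,0,1,-0.45,0]' >/dev/null
python3 -m creep '[0,0.35,0,0,0,0.7,0,0,0,1,0,0]' 0.45 >/dev/null
python3 -m creep '[0,0.35,0,0,0,0.7,0,0,0,1,0,0]' >/dev/null
python3 -m creep '[0,0.35,0,0,0,0.7,0,0,0,1,0,0]' >/dev/null
python3 -m creep '[0.15,0.2,0,0,0.313,0.42,0,0,0.313,0.434,0,0,0.313,0.434,0,0,0.313,0.434,0,0,0.313,0.434,0,0]'
python3 - <<'E'
from h import *
im=snap("top","t2"); cv2.imwrite("pics/t2c.png",cv2.resize(im[110:260,150:500],(800,343),interpolation=cv2.INTER_CUBIC)[:,:,::-1])
E
```

```text
opening: 0.048
finger_force: 0.0
time: 16.7
eef_pos: [0.576, -0.3855, 0.2695]
eef_rot: [[1.0, 0.001, 0.0], [0.001, -1.0, -0.0], [0.0, 0.0, -1.0]]
contact_force: [-0.4, 0.7, -0.1]
opening: 0.0682
finger_force: 0.0
```

View pics/t2c.png

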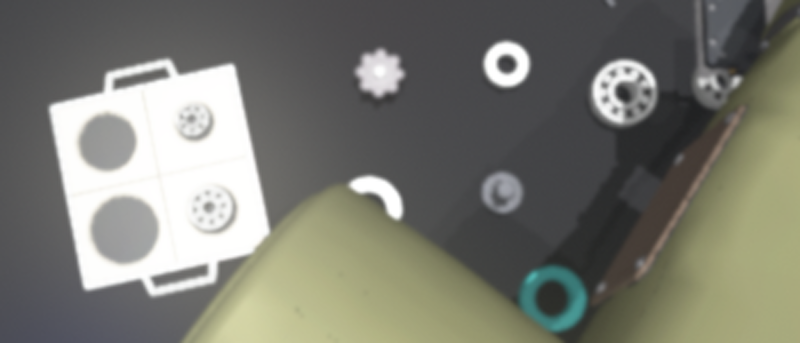

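Bearings 32 (194,120) and 42 (211,208) both lie in their recesses. Next is bearing 52.

```bash
python3 -m creep '[0,0.007,0.2,0,0,0.007,0.35,0,0,0.007,0.45,0,0,0.007,0.49,0,0,0.007,0.49,0,0,0.007,0.49,0]'; python3 -m creep '[0,0,0,0,0,0,0,0,0,0,0,0,0,0,0,0,0,0,0,0,0,0,0,0]' -1
```

```text
time: 17.35
eef_pos: [0.5762, -0.3873, 0.211]
eef_rot: [[1.0, -0.0, 0.001], [-0.0, -1.0, -0.001], [0.001, 0.001, -1.0]]
contact_force: [-0.5, 1.0, 0.2]
opening: 0.0682
finger_force: 0.0
time: 17.95
eef_pos: [0.5762, -0.3871, 0.2108]
eef_rot: [[1.0, 0.0, 0.001], [0.0, -1.0, -0.0], [0.001, 0.0, -1.0]]
contact_force: [-0.6, 1.9, 5.4]
opening: 0.0507
finger_force: 30.0
```

```bash
python3 -m creep '[0,0,-0.1,0,0,0,-0.25,0,0,0,-0.4,0,0,-0.1,-0.5,0,0,-0.3,-0.5,0,0,-0.6,-0.5,0,0,-0.9,-0.5,0,0,-1,-0.5,0]' | grep -E "opening|finger|contact"
python3 -m creep '[0,-0.3,0,0,0,-0.6,0,0,0,-0.9,0,0,0,-1,0,0]' >/dev/null
python3 -m creep '[-0.1,-0.3,0,0,-0.15,-0.6,0,0,-0.2,-0.9,0,0,-0.2,-1,0,0]' >/dev/null
python3 -m creep '[-0.1,-0.3,0,0,-0.15,-0.6,0,0,-0.2,-0.9,0,0,-0.2,-1,0,0]' >/dev/null
python3 -m creep '[-0.07,-0.3,0,0,-0.074,-0.6,0,0,-0.074,-0.9,0,0,-0.074,-1,0,0]' >/dev/null
python3 -m creep '[0,-0.1,0,0,0,-0.168,0,0,0,-0.168,0,0,0,-0.168,0,0]'
```

```text
contact_force: [-0.1, 0.0, -1.9]
opening: 0.0513
finger_force: 30.0
time: 20.75
eef_pos: [0.5194, 0.2323, 0.2702]
eef_rot: [[1.0, -0.001, -0.0], [-0.001, -1.0, -0.0], [-0.0, 0.0, -1.0]]
contact_force: [1.3, 0.2, -2.0]
opening: 0.0512
finger_force: 30.0
```

```bash
python3 -m creep '[0,-0.003,0.15,0,0,-0.003,0.28,0,0,-0.003,0.36,0,0,-0.003,0.4,0,0,-0.003,0.42,0,0,-0.003,0.43,0,0,-0.003,0.433,0,0,-0.003,0.433,0,0,-0.003,0.433,0]'
```

```text
time: 21.65
eef_pos: [0.5193, 0.2333, 0.2188]
eef_rot: [[1.0, -0.0, 0.001], [-0.0, -1.0, 0.0], [0.001, -0.0, -1.0]]
contact_force: [-1.2, -1.7, 2.1]
opening: 0.0508
finger_force: 30.0
```

```bash
python3 -m creep '[0,0,0,0,0,0,0,0,0,0,0,0,0,0,0,0]' 0.4|grep -E "open|fin";  python3 -m creep '[0,0,-0.1,0,0,0,-0.25,0,0,0,-0.4,0,0,0.2,-0.45,0,0,0.5,-0.45,0,0,0.9,-0.45,0,0,1,-0.45,0]' >/dev/null
python3 -m creep '[0,0.35,0,0,0,0.7,0,0,0,1,0,0]' 0.65 >/dev/null
python3 -m creep '[0,0.35,0,0,0,0.7,0,0,0,1,0,0]' >/dev/null
python3 -m creep '[0.1,0.35,0,0,0.2,0.7,0,0,0.2,1,0,0]' >/dev/null
python3 -m creep '[0.1,0.2,0,0,0.165,0.31,0,0,0.165,0.323,0,0,0.165,0.323,0,0,0.165,0.323,0,0,0.165,0.323,0,0]'
```

```text
opening: 0.0658
finger_force: 0.0
time: 24.25
eef_pos: [0.5629, -0.2846, 0.2726]
eef_rot: [[1.0, 0.001, 0.0], [0.001, -1.0, -0.0], [0.0, 0.0, -1.0]]
contact_force: [-0.7, 0.5, -0.6]
opening: 0.0773
finger_force: 0.0
```

Descend to z = 0.211.

```bash
python3 -m creep '[0,0.005,0.2,0,0,0.005,0.35,0,0,0.005,0.46,0,0,0.005,0.51,0,0,0.005,0.51,0,0,0.005,0.51,0]'; python3 -m creep '[0,0,0,0,0,0,0,0,0,0,0,0,0,0,0,0,0,0,0,0,0,0,0,0]' -1
```

```text
time: 24.85
eef_pos: [0.5632, -0.286, 0.2118]
eef_rot: [[1.0, 0.0, 0.001], [0.0, -1.0, -0.0], [0.001, 0.0, -1.0]]
contact_force: [-0.0, -0.6, 0.8]
opening: 0.0775
finger_force: 0.0
time: 25.45
eef_pos: [0.5631, -0.2859, 0.2117]
eef_rot: [[1.0, -0.0, 0.001], [-0.0, -1.0, -0.0], [0.001, 0.0, -1.0]]
contact_force: [-0.4, 2.0, 6.6]
opening: 0.0612
finger_force: 30.0
```

```bash
python3 -m creep '[0,0,-0.1,0,0,0,-0.25,0,0,0,-0.4,0,0,-0.1,-0.5,0,-0.05,-0.3,-0.5,0,-0.1,-0.6,-0.5,0,-0.15,-0.9,-0.5,0,-0.2,-1,-0.5,0]' | grep -E "opening|finger|contact"
python3 -m creep '[-0.1,-0.3,0,0,-0.2,-0.6,0,0,-0.3,-0.9,0,0,-0.3,-1,0,0]' >/dev/null
python3 -m creep '[-0.1,-0.3,0,0,-0.2,-0.6,0,0,-0.3,-0.9,0,0,-0.3,-1,0,0]' >/dev/null
python3 -m creep '[-0.1,-0.3,0,0,-0.2,-0.6,0,0,-0.299,-0.9,0,0,-0.299,-1,0,0]' >/dev/null
python3 -m creep '[0,-0.1,0,0,0,-0.163,0,0,0,-0.163,0,0,0,-0.163,0,0]'
```

```text
contact_force: [0.6, -0.4, -3.4]
opening: 0.0613
finger_force: 30.0
time: 27.85
eef_pos: [0.4314, 0.2129, 0.2709]
eef_rot: [[1.0, -0.001, -0.0], [-0.001, -1.0, -0.0], [-0.0, 0.0, -1.0]]
contact_force: [0.1, 0.0, -4.4]
opening: 0.0609
finger_force: 30.0
```

```bash
python3 -m creep '[0,-0.003,0.15,0,0,-0.003,0.28,0,0,-0.003,0.36,0,0,-0.003,0.4,0,0,-0.003,0.42,0,0,-0.003,0.43,0,0,-0.003,0.433,0,0,-0.003,0.433,0,0,-0.003,0.433,0]'
```

```text
time: 28.75
eef_pos: [0.4313, 0.2139, 0.2196]
eef_rot: [[1.0, -0.0, 0.001], [-0.0, -1.0, 0.0], [0.001, -0.0, -1.0]]
contact_force: [-2.1, -3.6, 4.4]
opening: 0.0608
finger_force: 30.0
```

```bash
python3 -m creep '[0,0,0,0,0,0,0,0,0,0,0,0,0,0,0,0]' 0.6|grep -E "open|fin";  python3 -m creep '[0,0,-0.1,0,0,0,-0.25,0,0,0,-0.4,0,0,0,-0.7,0,0,0.3,-1,0,0,0.7,-1,0,0,1,-1,0]' >/dev/null
python3 -m creep '[0,0.35,0,0,0,0.7,0,0,0,1,0,0]' >/dev/null
python3 -m creep '[0,0.35,0,0,0,0.7,0,0,0,1,0,0]' >/dev/null
python3 -m creep '[0,0.35,0,0,0,0.7,0,0,0,1,0,0,0,1,0,0,0,1,0,0,0,1,0,0]'
python3 - <<'E'
from m import *
t=snap("top","t3"); s=snap("side","s3")
for n,a,z,rad,tx in [("b62",(204,208),.032,18,(.4312,.2136)),("b52",(196,170),.029,15,(.5193,.233)),("b42",(242,200),.025,12,(.4506,.1257)),("b32",(235,162),.022,10,(.5388,.1451))]: print(n,tx,np.round(at("top",*a,z)[:2],3))
a=cv2.resize(t[110:260,150:420],(800,444),interpolation=cv2.INTER_CUBIC)[:,:,::-1]
b=cv2.resize(s[95:175,240:360],(800,533),interpolation=cv2.INTER_CUBIC)[:,:,::-1]
cv2.imwrite("pics/t3c.png",a); cv2.imwrite("pics/s3c.png",b)
E
```

```text
opening: 0.0753
finger_force: 0.0
time: 31.05
eef_pos: [0.4311, -0.2653, 0.3395]
eef_rot: [[1.0, 0.001, 0.0], [0.001, -1.0, 0.0], [0.0, -0.0, -1.0]]
contact_force: [-0.4, 0.6, 0.2]
opening: 0.0751
finger_force: 0.0
b62 (0.4312, 0.2136) [0.434 0.206]
b52 (0.5193, 0.233) [0.519 0.227]
b42 (0.4506, 0.1257) [0.451 0.123]
b32 (0.5388, 0.1451) [0.538 0.141]
```

View pics/t3c.png

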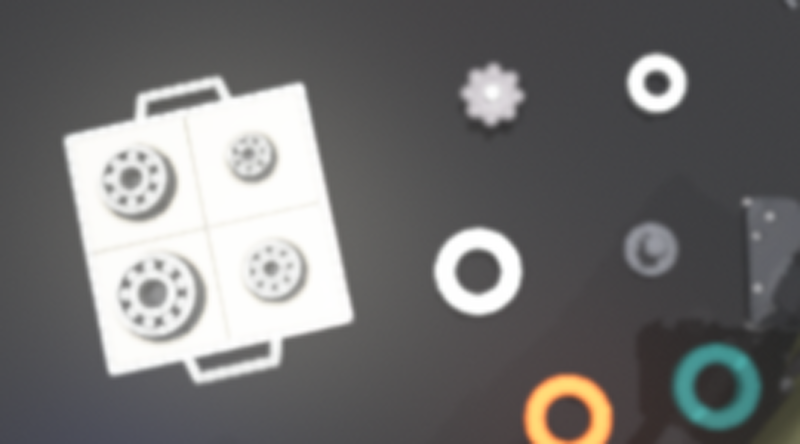

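View pics/s3c.png

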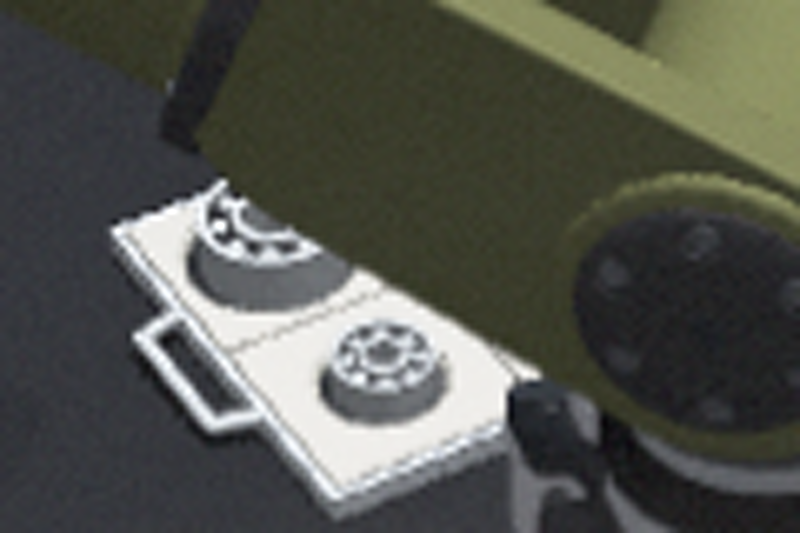

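The top view shows all four bearings flat in their own recesses: bores at crop (154,293), (131,178), (271,268) and (248,154), within about 3 mm of the insert centres. Both plain rings are where they were, and the side view confirms the bearings are seated.

```bash
python3 -c "
from station import r
print(r.job_done())"
```

```text
the job is handed in; nothing more can be done
None
```

All four bearings are in their own recesses within about 3 mm of centre, set down gently and released, with both plain rings left in place; the job was handed in at about 31 s of the 104 s limit, and no verdict was returned.

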